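# Press a card dial in the desk press

## Robot

A 6-joint arm with a two-finger parallel gripper is mounted at the origin on the work surface. World frame = base frame: x ahead of the robot, y to its left, z up, the work surface at z = 0. Lengths are in mm, angles in rad, forces in N, time in s.
With the tool pointing down it reaches from about 350 to 975 mm from the base axis. Payload 7.1 kg.
Tool frame: the origin (TCP) lies midway between the tips of the shut fingers; the grasp point (between the pads) lies 19 mm behind it; z points along the fingers, y is the line along which they close (so a half turn about z gives the same grasp; the last joint's range is limited). The gripper opens to 88 mm and grips with 3 to 60 N. Pads are 20 mm wide; open, the fingers measure 115 mm over their backs; the gripper's body (75 mm by 178 mm) begins 61 mm behind the grasp point.
Start: joints at [-1.306, 0.423, 1.63, -0, 1.089, -0.019], TCP at [175.022, -599.977, 222.675] pointing down, gripper open.
Joint ranges: [-3, 3], [-0.9, 2.11], [0.09, 2.58], [-1.31, 4.45], [0.11, 2.69], [-2.54, 2.54]. Speed limits (rad/s): [2.39, 2.39, 3.01, 3.14, 3.14, 3.14].

## Interface

Orientations are given as a rotation vector (axis times angle).
In Python, from workcell import ctrl gives the robot as it stands.
- The arm moves only by the shell command python3 -m inch 'ROWS' [OPENING]. ROWS is JSON, a list of rows, each an object with "xyz": the shift along the tool's x, y, z in mm, a list of three; "rot": the turn, a rotation vector about the tool's x, y, z in rad, a list of three. In form: [{"xyz": [dx, dy, dz], "rot": [ax, ay, az]}, ...]. A call has 1 to 12 rows; each row is the pose to reach, as a shift and turn from the pose commanded when the call began, along the tool's axes at that moment; what a row does not reach only later rows make up. A row lasts 1/12 s, in which the tool goes at most 41.7 mm and 7.16 degrees, less where a joint would pass 70% of its speed; a pose out of reach is approached as far as the arm can. A call with a gripper value outside its range is refused whole. OPENING is the closure in counts, from 0 (fully open) to 255 (shut), set as the call begins (- or left out, the last holds). The fingers move at their own pace and stop on an object; the grip force is fixed at half the most. Time passes only in rows, so rows that repeat a pose let the fingers close. It gives the time, the measured TCP pose, the force, the opening and the grip force at its end, in the units of the state.
- ctrl.get_obs(): the state, without advancing time (a new reading comes with each control period).
- ctrl.get_image(name): name is "scene" or "top"; returns the picture (384x512x3 uint8, red, green, blue); there is no depth.
- ctrl.camera_model(name): a dict with "fx", "fy", "cx", "cy" (pixels), "position" and "attitude" of the camera in the world. Camera axes: x right, y up, looking along -z (the intrinsics and any distortion apply to the point x, -y, -z); pixel columns grow to the right and rows downward; lengths in mm; the calibration is good to about 2 mm. A picture is of the moment at which its call begins. camera_model takes no time and is no camera call.
- ctrl.close_job(): hands the job in; it is judged then, once.
The state is a dict: "t": time; "qpos": joint angles; "qvel": joint speeds; "joint_torque": joint torques, N m; "ee_pos": TCP position; "orientation": TCP orientation; "ft_force": force on the tool from outside, world axes, zero at the start; "moment": the same for the moment, N m; "width": finger opening in mm; "grasp_force": force on a finger pad.
Only numpy, scipy, OpenCV 4.12 (cv2) and the standard library are available. Lean on these libraries where they do the work, as an engineer would, in place of code of your own. Each camera call takes 0.05 s, during which the arm holds its last target. There are 200 camera calls.

## Task

First set the red-knobbed thickness lever of the small grey press to the green mark (25 degrees past upright, leaning away from the robot) and leave it there. Then take the walnut platen by its handle, move it over the brass locating pin, which it hides, until it drops fully onto the sprung bed, square with the bed, and press it down as far as the bed goes. Finish while still holding it pressed down like that, and leave the other things on the desk where they are.

Things in the scene. Friction and masses are not known exactly. Their poses are not given: they have to be found in the camera images.
- press: grey desk press fixed to the desk; base plate 190 (x) x 275 (y) x 16 mm. Origin on the desk surface straight below the centre of the bed; z up; x points away from the robot (give or take its yaw); the lever stands on its +y side, 130 mm from the origin. The base plate spans y = -95.5 to +179.5 mm, x = -95 to +95 mm.
- bed_seat (a point): centre of the top face of the sprung square aluminium bed (130 x 130 x 10 mm, a 96 mm round white card on it), 46 mm above the desk when not pressed; same axes as the press. A brass locating pin stands here, 14 mm tall: 14 mm diameter for its lower 6 mm, then tapering to 7 mm at the tip.
- bed (a joint): how far the bed is pressed down, m: 0 at rest, 0.008 at its stop. The spring carries the platen without giving way; it starts to sink at about 6 N in all (platen's weight included) and reaches its stop at about 10 N, and springs back up when let go.
- gauge (a joint): thickness lever angle, rad: 0 is upright, positive leans to the press's +x (away from the robot), range -0.87 to 0.87; upright, its knob tops out 158 mm above the desk. The green mark on the lever's white scale disc is at +0.44; the yellow mark is at -0.13 and the black at -0.70. A stiff hinge (0.16 N m, about 2 N at the knob): it stays where it is left.
- gauge_hinge (a point): centre of the lever's axle, 50 mm above the desk; the axle runs along the press's y axis.
- gauge_knob (a point): centre of the lever's red ball knob, 26 mm diameter, 95 mm from the axle along the lever (a steel bar 12 x 10 mm). The white scale disc, 58 mm radius about the axle, stands 15 to 19 mm to its +y side.
- platen: loose walnut block 115 x 115 x 24 mm, about 0.28 kg, flat on the desk. Origin: centre of its underside, z up; there, a blind round hole 16.5 mm wide, 17 mm deep, mouth chamfered. On top, centred, a lighter bar handle: 22 mm thick along x, 80 mm long along y, 24 to 70 mm above the underside. Seated, its underside lies on the bed. Square: sides parallel to the bed's, at any quarter turn.
- mug: dark green mug, 80 mm diameter, 95 mm tall, with a handle; origin at the centre of its underside. It and the platen lie on opposite sides of the press, either way round. Bystander.
- tumbler: clear glass tumbler, 72 mm diameter, 110 mm tall; origin at the centre of its underside. Bystander.
- stamp: small turned wooden hand stamp, 40 mm diameter, 72 mm tall; origin at the centre of its underside. Bystander.
- tape: roll of orange tape lying flat, 90 mm outer diameter, 19 mm high; origin at the centre of its underside. Bystander.
- inkpad: blue ink pad box, 75 x 110 x 18 mm; origin at the centre of its underside. Bystander.
- pencup: grey pencil cup with pencils, 76 mm diameter, cup 100 mm tall, pencils to about 155 mm; origin at the centre of its underside. Bystander.
- eraser: white eraser, 55 x 24 x 13 mm; origin at the centre of its underside. Bystander.
There are look-alikes about, which are no part of the job. Of the things that look like the platen, the larger one is meant.

How it is judged:
By the outcome, as a careful person would: the job done as asked, in the order asked, and still so for the second after the job is handed in, while the arm keeps its last pose, push and grip.
It also fails if it takes over 58 s, if anything falls off the work surface, if the arm or the gripper's body presses on something with over 40 N, if the wrist force passes 120 N, or if a joint passes its speed limit or range.

## Working session

There is one attempt and no reset: what is moved stays moved. The work goes in short steps, Python scripts to look and compute and a shell command to move; the robot and the scene stay as the last step left them, time stands still between calls to the robot, and variables do not carry over. Pictures are saved under pics/ and viewed, at most 10 in all, crops included, and the job is handed in when it is done.

```bash
ls; mkdir -p pics; python3 - <<'E'
from workcell import ctrl
import cv2,numpy as np
for n in("scene","top"):
    im=ctrl.get_image(n); np.save(f"pics/{n}0.npy",im)
    cv2.imwrite(f"pics/{n}0.png",cv2.resize(im[:,:,::-1],(800,600),interpolation=cv2.INTER_CUBIC))
    print(n,ctrl.camera_model(n))
o=ctrl.get_obs();print(o)
E
```

```text
pics
scene {'fx': 483.8833121103877, 'fy': 483.8833121103877, 'cx': 245.55742724142027, 'cy': 190.34628403617364, 'position': array([1559.05937639, -352.09364857,  995.04650679]), 'attitude': array([0.76942638, 0.54816035, 1.19928595])}
top {'fx': 375.9381699195386, 'fy': 375.9381699195386, 'cx': 249.54927702020225, 'cy': 189.75334088174435, 'position': array([ 387.15914651,  -50.07364262, 1017.71033273]), 'attitude': array([ 0.14942197, -0.13129744, -1.58822482])}
{'t': 0.1, 'qpos': array([-1.30601529e+00,  4.23756426e-01,  1.63061579e+00, -4.48796271e-06,
        1.08859887e+00, -1.90065231e-02]), 'qvel': array([-1.88748169e-03, -1.73965367e-03, -2.65759671e-03, -1.51659196e-03,
        6.56301011e-04, -8.13365090e-05]), 'joint_torque': array([-7.04712274e-04, -5.45612240e+01, -2.74324715e+01,  6.44368306e-02,
        1.87821494e-02, -3.40211375e-05]), 'ee_pos': array([ 174.88299874, -599.50615783,  221.98355273]), 'orientation': array([-3.10866523e+00, -4.44087948e-01,  2.71489698e-04]), 'ft_force': array([-0.02375605, -0.07555577,  0.4483369 ]), 'moment': array([-0.01766488,  0.01518064,  0.03583957]), 'grasp_force': 0.0, 'width': 87.79177370863543}
```

View pics/scene0.png

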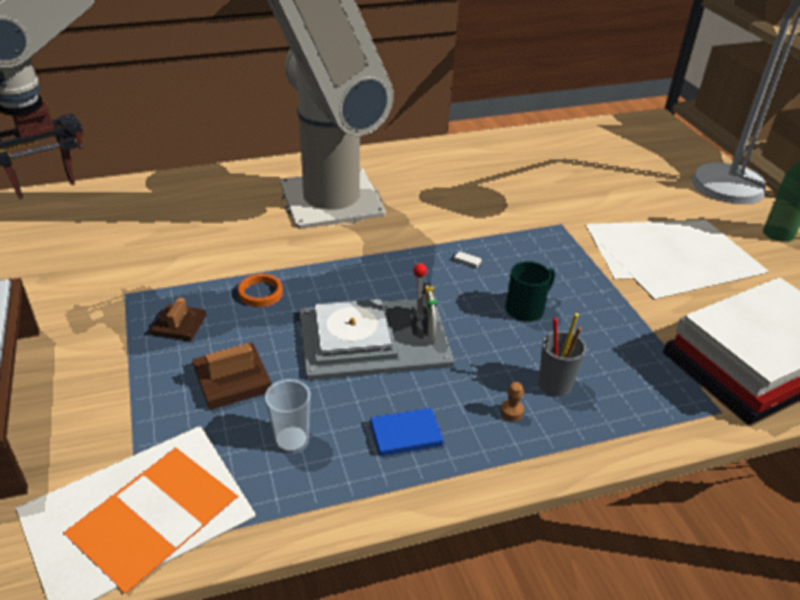

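View pics/top0.png

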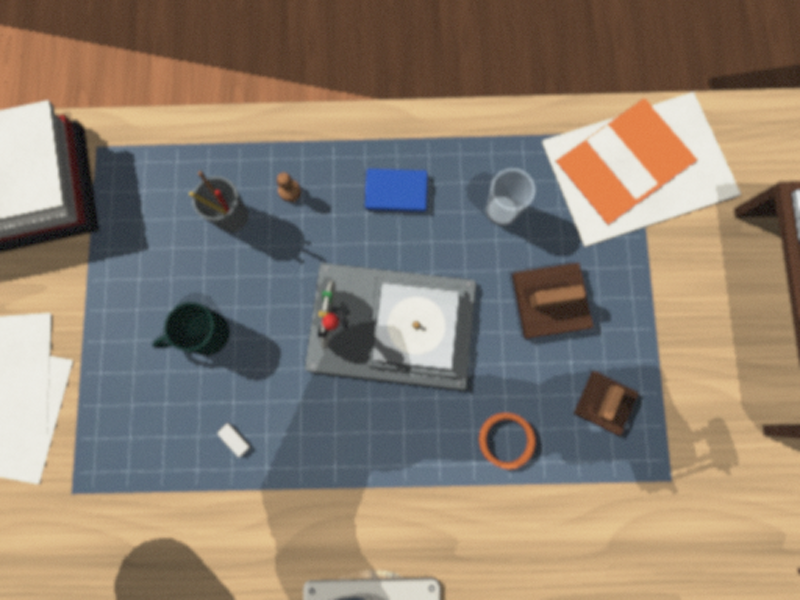

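The scene view shows two platen-like blocks: a large one at (230,375) in scene and (553,300) in top, and a small one at (178,320) and (607,402). The large one is meant. The press bed is at (417,325) in top and the knob at (330,321), near upright. Next I'll measure these and confirm with a crop.

```bash
cat > h.py <<'E'
import numpy as np,cv2
from scipy.spatial.transform import Rotation as R
from workcell import ctrl
def ray(n,uv):
    c=ctrl.camera_model(n); r=R.from_rotvec(c["attitude"]).as_matrix()
    d=r@np.array([(uv[0]-c["cx"])/c["fx"],-(uv[1]-c["cy"])/c["fy"],-1.]); return c["position"],d/np.linalg.norm(d)
def plane(n,uv,z):
    p,d=ray(n,uv); return p+d*(z-p[2])/d[2]
def tri(a,b):  # a=uv scene, b=uv top
    p,d=ray("scene",a);q,e=ray("top",b)
    s,t=np.linalg.lstsq(np.c_[d,-e],q-p,rcond=None)[0]
    return (p+s*d+q+t*e)/2, np.linalg.norm(p+s*d-q-t*e)
def proj(n,P):
    c=ctrl.camera_model(n); r=R.from_rotvec(c["attitude"]).as_matrix()
    v=r.T@(np.asarray(P)-c["position"]); return np.array([c["cx"]+c["fx"]*v[0]/-v[2],c["cy"]-c["fy"]*v[1]/-v[2]])
def cents(m,amin):
    k,l,s,c=cv2.connectedComponentsWithStats(m.astype(np.uint8)); return [(c[i].round(1),int(s[i,4])) for i in range(1,k) if s[i,4]>=amin]
def red(im):
    i=im.astype(int); return (i[...,0]>120)&(i[...,1]<70)&(i[...,2]<70)
def rect(m,near):
    cs,_=cv2.findContours(m.astype(np.uint8),cv2.RETR_EXTERNAL,cv2.CHAIN_APPROX_NONE)
    c=[c for c in cs if cv2.pointPolygonTest(c,near,False)>=0 and cv2.contourArea(c)>100][0]
    return cv2.minAreaRect(c),c
E
python3 - <<'E'
from h import *
s=np.load("pics/scene0.npy");t=np.load("pics/top0.npy")
print("red",cents(red(s),8),cents(red(t),8))
for w,h in((t,(354,192)),):
    i=w.astype(int); 
    brown=(i[...,0]-i[...,2]>18)&(i[...,0]<215)
    r,c=rect(cv2.morphologyEx(brown.astype(np.uint8),cv2.MORPH_OPEN,np.ones((3,3))),h)
    box=cv2.boxPoints(r);print("platen px",r)
    P=np.array([plane("top",b,24)[:2] for b in box]);print(P.round(1),P.mean(0))
    bed=(i.min(2)>165)&(i.max(2)-i.min(2)<70)
    rb,cb=rect(cv2.morphologyEx(bed.astype(np.uint8),cv2.MORPH_CLOSE,np.ones((5,5))),(255.,208.))
    bb=cv2.boxPoints(rb);print("bed px",rb)
    B=np.array([plane("top",b,46)[:2] for b in bb]);print(B.round(1),B.mean(0))
    lt=(i[...,0]>125)&(i[...,0]-i[...,2]>35); print("handle",[x for x in cents(lt,30) if 320<x[0][0]<420 and 160<x[0][1]<290])
    # base plate
x0,y0=180,150
im=t.copy(); cv2.polylines(im,[box.astype(int)],1,(0,255,0),1); cv2.polylines(im,[bb.astype(int)],1,(255,0,255),1)
a=cv2.resize(im[150:290,180:420],None,fx=3.3,fy=3.3,interpolation=cv2.INTER_CUBIC)
cv2.imwrite("pics/c1.png",a[:,:,::-1])
b=cv2.resize(s[155:265,90:300],None,fx=3.8,fy=3.8,interpolation=cv2.INTER_CUBIC); cv2.imwrite("pics/c2.png",b[:,:,::-1])
E
```

```text
red [(array([269.2, 171.9]), 39), (array([167.9, 193.8]), 9), (array([355.9, 215.1]), 25), (array([498.4, 249.7]), 158)] [(array([211.1, 205.2]), 52)]
platen px ((353.3959655761719, 191.82369995117188), (42.19586944580078, 44.932899475097656), 81.25383758544922)
[[ 603.5 -253. ]
 [ 619.5 -373.7]
 [ 505.8 -381.7]
 [ 490.3 -263.4]] [ 554.76906709 -317.94057593]
bed px ((265.9708251953125, 207.91969299316406), (49.89970016479492, 49.36478805541992), 6.581944942474365)
[[ 458.7   -9.7]
 [ 587.3  -26.6]
 [ 568.9 -156.5]
 [ 441.2 -136.7]] [514.05014902 -82.3902509 ]
handle [(array([357.8, 188.2]), 225), (array([391.1, 257.6]), 134), (array([324.2, 282. ]), 456)]
```

View pics/c1.png

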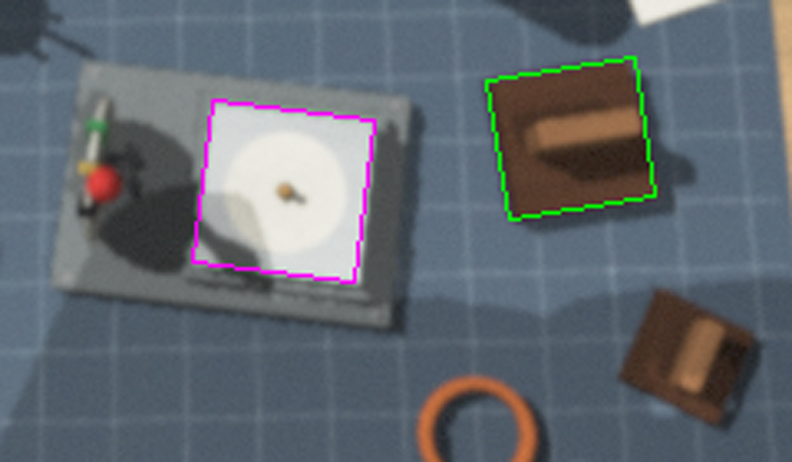

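View pics/c2.png

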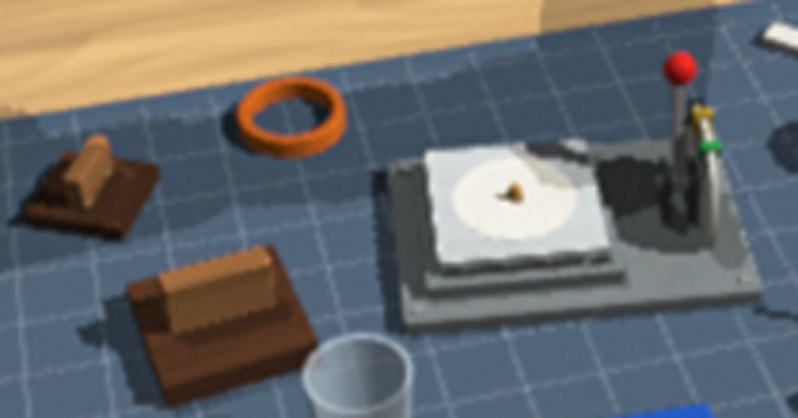

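The crop confirms it. The green-outlined block is the larger platen, at (570,137) in crop 1, and the small look-alike is at (690,357). The magenta outline fits the bed, and the knob is at (103,184), near the yellow mark.

```bash
cat >> h.py <<'E'
def go(P,yaw,pitch=0):
    """delta in tool axes to TCP P, tool down, tool y along world dir at +-90deg of 'yaw' x axis; picks nearer half turn"""
    o=ctrl.get_obs(); r0=R.from_rotvec(o["orientation"]); best=None
    for s in(1,-1):
        y=s*np.array([np.cos(yaw),np.sin(yaw),0]);z=np.array([0,0,-1.]);x=np.cross(y,z)
        d=(r0.inv()*R.from_matrix(np.c_[x,y,z])).as_rotvec()
        if best is None or np.linalg.norm(d)<np.linalg.norm(best[0]): best=(d,s)
    print("xyz",r0.inv().apply(np.asarray(P)-o["ee_pos"]).round(1),"rot",best[0].round(3),"axes x,y",r0.as_matrix()[:,:2].T.round(3).tolist(),"q",o["qpos"].round(2))
E
python3 - <<'E'
from h import *
s=np.load("pics/scene0.npy");t=np.load("pics/top0.npy")
K,e=tri((269.2,171.9),(211.1,205.2));print("knob",K.round(1),e)
# quads by line fit
def quad(m,near,z):
    r,c=rect(m,near); h=cv2.convexHull(c)
    for k in np.arange(.01,.2,.005):
        a=cv2.approxPolyDP(h,k*cv2.arcLength(h,True),True)
        if len(a)==4:break
    a=a[:,0].astype(float); c=c[:,0].astype(float); L=[]
    for i in range(4):
        p,q=a[i],a[(i+1)%4];d=(q-p)/np.linalg.norm(q-p);w=c-p
        al=w@d;di=abs(w@np.array([-d[1],d[0]]));k=(di<2)&(al>5)&(al<np.linalg.norm(q-p)-5)
        vx,vy,x,y=cv2.fitLine(c[k].astype(np.float32),cv2.DIST_HUBER,0,.01,.01).ravel();L.append(np.cross([x,y,1],[x+vx,y+vy,1]))
    v=[np.cross(L[i-1],L[i]) for i in range(4)]
    P=np.array([plane("top",x[:2]/x[2],z)[:2] for x in v]);E=np.roll(P,-1,0)-P
    print(P.round(1).tolist(),P.mean(0).round(1),"len",np.linalg.norm(E,axis=1).round(1),"ang",((np.degrees(np.arctan2(E[:,1],E[:,0]))+45)%90-45).round(1))
i=t.astype(int)
for th in(12,18,25):quad(cv2.morphologyEx(((i[...,0]-i[...,2]>th)&(i[...,0]<215)).astype(np.uint8),cv2.MORPH_OPEN,np.ones((3,3))),(354.,192.),24)
quad(cv2.morphologyEx(((i.min(2)>165)&(i.max(2)-i.min(2)<70)).astype(np.uint8),cv2.MORPH_CLOSE,np.ones((5,5))),(255.,208.),46)
# handle top face: bright brown
lt=((i[...,0]>125)&(i[...,0]-i[...,2]>35))
r,_=rect(lt,(357.8,188.2));print("handle",r,[plane("top",b,70)[:2].round(1) for b in cv2.boxPoints(r)],plane("top",r[0],68))
j=s.astype(int);ls=((j[...,0]>105)&(j[...,0]-j[...,2]>40));print([x for x in cents(ls,40) if 120<x[0][0]<180 and 200<x[0][1]<260])
u=np.radians(-8.0);xa=np.array([np.cos(u),np.sin(u)]);H=np.array([514,-82.4])+130*np.array([-xa[1],xa[0]]);print("hinge",H,"lever deg",np.degrees(np.arctan2((K[:2]-H)@xa,K[2]-50)))
go([K[0],K[1],220],u)
E
```

```text
knob [509.8  50.2 146.8] 2.311819158856033
[[618.3, -367.8], [506.1, -379.3], [491.5, -267.7], [602.2, -252.3]] [ 554.5 -316.8] len [112.8 112.5 111.7 116.6] ang [5.8 7.4 7.9 8. ]
[[617.4, -367.3], [506.6, -378.4], [492.7, -267.6], [602.2, -253.6]] [ 554.7 -316.7] len [111.4 111.6 110.3 114.7] ang [5.7 7.1 7.3 7.6]
[[616.1, -366.6], [507.7, -379.8], [493.2, -268.5], [601.4, -254.7]] [ 554.6 -317.4] len [109.3 112.3 109.1 112.9] ang [6.9 7.4 7.3 7.5]
[[585.8, -27.4], [567.9, -154.2], [437.4, -134.7], [494.5, -16.6]] [521.4 -83.2] len [128.1 132.  131.1  91.9] ang [ -8.   -8.5 -25.8  -6.7]
handle ((357.8569641113281, 188.0464630126953), (7.56536340713501, 30.558135986328125), 81.46923065185547) [array([ 560.7, -277.9]), array([ 570.7, -355.8]), array([ 551.2, -357.1]), array([ 541.3, -279.5])] [ 556.33142005 -318.13118245   68.        ]
[(array([146.3, 225.5]), 168)]
hinge [532.09250312  46.33484894] lever deg -13.131014849369521
xyz [ 503.5 -529.9    2.7] rot [-1.000e-03 -1.000e-03 -1.147e+00] axes x,y [[0.96, 0.28, 0.0], [0.28, -0.96, -0.001]] q [-1.31  0.42  1.63 -0.    1.09 -0.02]
```

```bash
python3 -m inch '[{"xyz":[503,-530,0],"rot":[0,0,-1.147]},{"xyz":[503,-530,0],"rot":[0,0,-1.147]},{"xyz":[503,-530,0],"rot":[0,0,-1.147]},{"xyz":[503,-530,0],"rot":[0,0,-1.147]},{"xyz":[503,-530,0],"rot":[0,0,-1.147]},{"xyz":[503,-530,0],"rot":[0,0,-1.147]},{"xyz":[503,-530,0],"rot":[0,0,-1.147]},{"xyz":[503,-530,0],"rot":[0,0,-1.147]},{"xyz":[503,-530,0],"rot":[0,0,-1.147]},{"xyz":[503,-530,0],"rot":[0,0,-1.147]},{"xyz":[503,-530,0],"rot":[0,0,-1.147]},{"xyz":[503,-530,0],"rot":[0,0,-1.147]}]' 0
python3 -c "
from h import *
go([510,48,200],np.radians(-8))"
```

```text
t: 1.1
ee_pos: [404.2, -153.4, 222.7]
orientation: [2.371, 2.061, 0.0]
ft_force: [0.0, -0.2, 0.3]
width: 87.9
grasp_force: 0.0
xyz [214.2  76.6  22.7] rot [ 0.  0. -0.] axes x,y [[0.14, 0.99, -0.0], [0.99, -0.14, 0.0]] q [-0.39  0.14  2.04 -0.    0.97 -0.25]
```

```bash
python3 -m inch '[{"xyz":[214,77,23],"rot":[0,0,0]},{"xyz":[214,77,23],"rot":[0,0,0]},{"xyz":[214,77,23],"rot":[0,0,0]},{"xyz":[214,77,23],"rot":[0,0,0]},{"xyz":[214,77,23],"rot":[0,0,0]},{"xyz":[214,77,23],"rot":[0,0,0]},{"xyz":[214,77,23],"rot":[0,0,0]}]' 0
python3 - <<'E'
from h import *
t=ctrl.get_image("top");s=ctrl.get_image("scene")
a=cv2.resize(s[120:240,200:340],None,fx=4,fy=4,interpolation=cv2.INTER_CUBIC);cv2.imwrite("pics/c3.png",a[:,:,::-1])
print(cents(red(s),6),cents(red(t),6)); go([510,48,128],np.radians(-8))
E
```

```text
t: 1.68
ee_pos: [511.4, 49.1, 199.0]
orientation: [-2.367, -2.065, -0.001]
ft_force: [-0.0, 0.2, 0.6]
width: 88.1
grasp_force: 0.0
[(array([269.1, 171.7]), 37), (array([177.5, 180.9]), 14), (array([154.8, 186.5]), 19), (array([355.9, 215.1]), 25), (array([498.6, 249.6]), 159)] []
xyz [ 2.   0.3 71.1] rot [-0.001  0.001  0.002] axes x,y [[0.138, 0.991, -0.001], [0.99, -0.138, -0.001]] q [ 0.07  0.29  1.9  -0.    0.96  0.21]
```

View pics/c3.png

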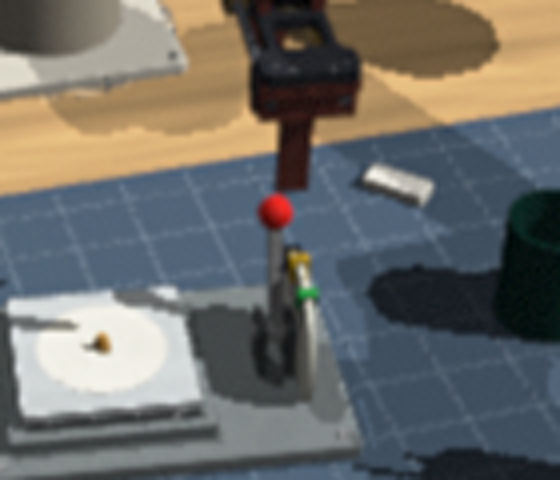

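The crop shows the far finger at (293,160), lined up above the knob at (276,212). I'll descend and grip.

```bash
python3 -m inch '[{"xyz":[0,0,35],"rot":[0,0,0]},{"xyz":[0,0,71],"rot":[0,0,0]},{"xyz":[0,0,71],"rot":[0,0,0]}]' 0 && python3 -m inch '[{"xyz":[0,0,0],"rot":[0,0,0]},{"xyz":[0,0,0],"rot":[0,0,0]},{"xyz":[0,0,0],"rot":[0,0,0]},{"xyz":[0,0,0],"rot":[0,0,0]},{"xyz":[0,0,0],"rot":[0,0,0]},{"xyz":[0,0,0],"rot":[0,0,0]}]' 255
python3 -c "
from h import *
print(ctrl.get_obs()['ft_force']);go([572.2,40.7,136-19],np.radians(-8))"
```

```text
t: 2.03
ee_pos: [505.2, 44.0, 123.8]
orientation: [-2.368, -2.055, 0.013]
ft_force: [-1.0, -0.4, -0.1]
width: 88.2
grasp_force: 0.0
t: 2.53
ee_pos: [510.6, 45.7, 129.7]
orientation: [2.371, 2.06, 0.002]
ft_force: [-0.1, -0.1, -0.5]
width: 51.6
grasp_force: 0.0
[-0.09161028 -0.08133637 -0.47568082]
xyz [ 3.6 61.7 12.8] rot [ 0.002 -0.    -0.   ] axes x,y [[0.14, 0.99, 0.0], [0.99, -0.14, 0.002]] q [0.07 0.4  1.94 0.   0.8  0.21]
```

```bash
python3 -m inch '[{"xyz":[2,0,0],"rot":[0,0,0]},{"xyz":[2,0,0],"rot":[0,0,0]},{"xyz":[2,0,0],"rot":[0,0,0]},{"xyz":[2,0,0],"rot":[0,0,0]},{"xyz":[2,0,0],"rot":[0,0,0]},{"xyz":[2,0,0],"rot":[0,0,0]},{"xyz":[2,0,0],"rot":[0,0,0]}]' 255
python3 -c "
from h import *
print(ctrl.get_obs()['ft_force']);go([572.2,40.7,136-19],np.radians(-8))"
```

```text
t: 3.12
ee_pos: [510.2, 47.8, 128.7]
orientation: [-2.371, -2.06, 0.0]
ft_force: [0.0, 1.7, 1.8]
width: 24.5
grasp_force: 30.0
[0.03999129 1.72033482 1.76049537]
xyz [ 1.6 62.3 11.7] rot [-0. -0. -0.] axes x,y [[0.14, 0.99, 0.0], [0.99, -0.14, -0.0]] q [0.07 0.4  1.94 0.   0.8  0.21]
```

```bash
python3 -m inch '[{"xyz":[0,0,0],"rot":[0,0,0]},{"xyz":[0,0,0],"rot":[0,0,0]},{"xyz":[0,10,0],"rot":[0,0,0]},{"xyz":[0,20,0],"rot":[0,0,0]},{"xyz":[0,30,0],"rot":[0,0,0]},{"xyz":[0,40,0],"rot":[0,0,0]},{"xyz":[0,48,0],"rot":[0,0,0]},{"xyz":[0,54,0],"rot":[0,0,0]},{"xyz":[0,58,0],"rot":[0,0,0]},{"xyz":[0,61,0],"rot":[0,0,0]},{"xyz":[0,61,0],"rot":[0,0,0]}]' 156
cat > lev.py <<'E'
from h import *
s=ctrl.get_image("scene");t=ctrl.get_image("top")
a=[c for c,_ in cents(red(s),6) if 255<c[0]<300 and 150<c[1]<215];b=[c for c,_ in cents(red(t),5) if 180<c[0]<240]
print(a,b)
i=s.astype(int)
u=np.radians(-8);xa=np.array([np.cos(u),np.sin(u)]);H=np.array([532.1,46.3])
if a:
    # ray with lever plane (press y = 130)
    n=np.array([-xa[1],xa[0],0]);p,d=ray("scene",a[0]);P=p+d*((np.array([*H,50])-p)@n)/(d@n)
    print("scene/plane",P.round(1),"r",np.hypot((P[:2]-H)@xa,P[2]-50),np.degrees(np.arctan2((P[:2]-H)@xa,P[2]-50)))
if a and b:
    K,e=tri(a[0],b[0]);print("tri",K.round(1),e,np.degrees(np.arctan2((K[:2]-H)@xa,K[2]-50)))
o=ctrl.get_obs();print("tcp s",(o["ee_pos"][:2]-H)@xa,o["width"],o["ft_force"])
cv2.imwrite("pics/lev.png",cv2.resize(np.hstack([s[150:250,240:320],t[150:250,190:270]]),None,fx=5,fy=5,interpolation=cv2.INTER_CUBIC)[:,:,::-1])
E
python3 lev.py
```

```text
t: 4.03
ee_pos: [571.2, 39.1, 128.5]
orientation: [2.371, 2.06, 0.0]
ft_force: [0.4, 0.1, -0.2]
width: 33.8
grasp_force: 0.1
[] []
tcp s 39.69210445160566 34.19952267525056 [-0.01017755 -0.74938345 -0.19705631]
```

```bash
python3 -m inch '[{"xyz":[0,2,0],"rot":[0,0,0]},{"xyz":[0,4,0],"rot":[0,0,0]},{"xyz":[0,4,0],"rot":[0,0,0]},{"xyz":[0,2,0],"rot":[0,0,0]},{"xyz":[0,2,-40],"rot":[0,0,0]},{"xyz":[0,2,-75],"rot":[0,0,0]},{"xyz":[-30,-20,-100],"rot":[0,0,0]},{"xyz":[-70,-20,-100],"rot":[0,0,0]},{"xyz":[-110,-20,-100],"rot":[0,0,0]},{"xyz":[-150,-20,-100],"rot":[0,0,0]},{"xyz":[-150,-20,-100],"rot":[0,0,0]}]' -
python3 lev.py
```

```text
t: 5.05
ee_pos: [529.6, -112.0, 229.7]
orientation: [2.373, 2.053, 0.0]
ft_force: [0.7, 0.9, 0.0]
width: 34.3
grasp_force: 0.0
[array([273.5, 186.2])] [array([213.5, 180. ])]
scene/plane [581.4  39.4 151.5] r 113.0644302320248 26.098741133794682
tri [570.6  43.7 142.2] 0.018935578177169447 22.629756915833067
tcp s 19.44842226086013 34.292042514075405 [ 0.24879489  0.1447414  -0.15047628]
```

View pics/lev.png

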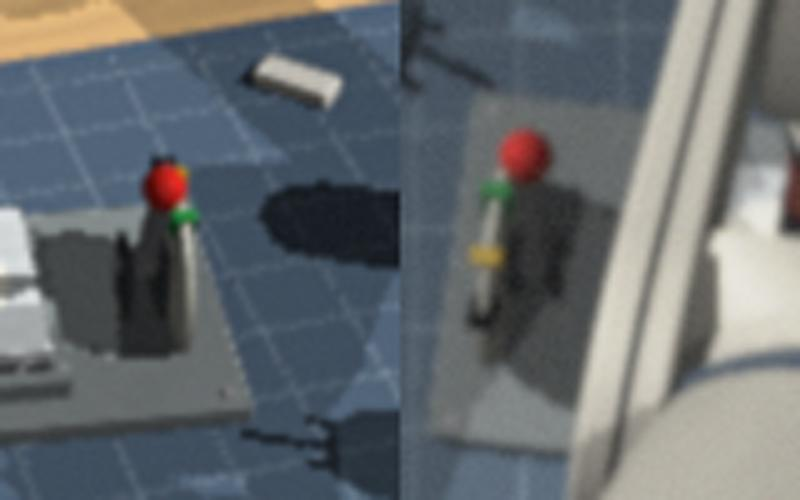

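The left half shows the knob at (165,187) just in line with the green mark at (184,217). On the right, the knob is at (525,157) and green at (497,190). I'll use the marks themselves to check the angle.

```bash
cat > mk.py <<'E'
from h import *
s=ctrl.get_image("scene");t=ctrl.get_image("top")
u=np.radians(-8);xa=np.array([np.cos(u),np.sin(u)]);H=np.array([532.1,46.3])
def f(im,k,box):
    h=cv2.cvtColor(im,cv2.COLOR_RGB2HSV);lo,hi={"g":((40,110,60),(85,255,255)),"y":((15,120,110),(32,255,255)),"r":((0,170,110),(6,255,255))}[k]
    m=cv2.inRange(h,lo,hi)
    if k=="r": m|=cv2.inRange(h,(174,150,100),(180,255,255))
    q=np.zeros_like(m);q[box[2]:box[3],box[0]:box[1]]=m[box[2]:box[3],box[0]:box[1]]
    return cents(q>0,3)
for k in "gyr":
    a=f(s,k,(262,300,165,215));b=f(t,k,(200,230,165,230));print(k,a,b)
    if a and b:
        K,e=tri(max(a,key=lambda x:x[1])[0],max(b,key=lambda x:x[1])[0]);print(K.round(1),"err",round(e,1),"s",((K[:2]-H)@xa).round(1))
    if b:
        for z in(100,136): print(z,((plane("top",b[0][0],z)[:2]-H)@xa).round(1),end=" ")
        print()
E
python3 mk.py
```

```text
g [(array([276.6, 192.7]), 14)] [(array([209.8, 188.2]), 5)]
[558.2  58.2 105.2] err 2.8 s 24.2
100 24.9 136 18.8 
y [] [(array([207.2, 200.8]), 13)]
100 -7.2 136 -12.1 
r [(array([273.3, 186.4]), 35)] [(array([214. , 180.4]), 34)]
[569.9  43.  141.1] err 0.8 s 37.9
100 45.7 136 38.8
```

Measured against the green and yellow marks, which agree with my hinge estimate to about 0.5 mm, the lever is at roughly 24.5°. That is good enough. Next is the platen.

```bash
python3 -c "
from h import *
go([555.5,-317.5,110],np.radians(7.3))"
```

```text
xyz [-206.    54.5  118.8] rot [ 0.001 -0.    -0.267] axes x,y [[0.14, 0.99, 0.0], [0.99, -0.14, 0.001]] q [-0.22  0.29  1.81  0.    1.04 -0.08]
```

```bash
python3 -m inch '[{"xyz":[-206,55,40],"rot":[0,0,-0.267]},{"xyz":[-206,55,40],"rot":[0,0,-0.267]},{"xyz":[-206,55,40],"rot":[0,0,-0.267]},{"xyz":[-206,55,40],"rot":[0,0,-0.267]},{"xyz":[-206,55,40],"rot":[0,0,-0.267]},{"xyz":[-206,55,40],"rot":[0,0,-0.267]},{"xyz":[-206,55,80],"rot":[0,0,-0.267]},{"xyz":[-206,55,118],"rot":[0,0,-0.267]},{"xyz":[-206,55,118],"rot":[0,0,-0.267]},{"xyz":[-206,55,118],"rot":[0,0,-0.267]}]' 80
python3 - <<'E'
from h import *
s=ctrl.get_image("scene")
cv2.imwrite("pics/c5.png",cv2.resize(s[150:270,100:240],None,fx=4,fy=4,interpolation=cv2.INTER_CUBIC)[:,:,::-1])
go([555.5,-317.5,34],np.radians(7.3)); print(ctrl.get_obs()["width"])
E
```

```text
t: 6.08
ee_pos: [554.9, -315.8, 109.0]
orientation: [-2.071, -2.356, 0.001]
ft_force: [0.2, -0.5, -0.1]
width: 60.1
grasp_force: 0.0
xyz [-0.6 -1.  77.2] rot [-0.001 -0.001  0.001] axes x,y [[-0.128, 0.992, 0.001], [0.992, 0.128, -0.001]] q [-0.54  0.58  1.66  0.    0.9  -0.67]
60.12835367898
```

View pics/c5.png

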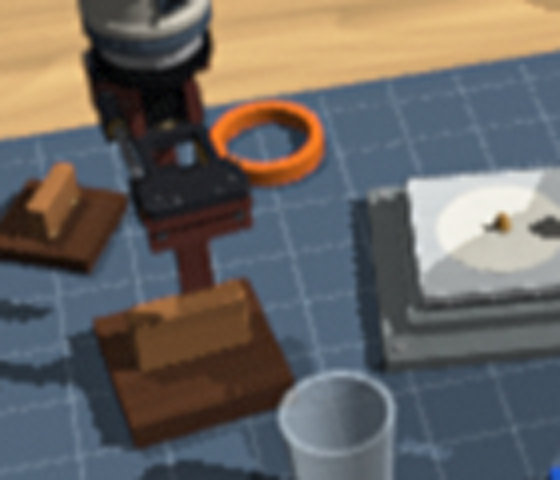

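The near finger, at (195,265), lines up with the middle of the handle at (193,325). I'll descend and grip.

```bash
python3 -m inch '[{"xyz":[0,0,35],"rot":[0,0,0]},{"xyz":[0,0,68],"rot":[0,0,0]},{"xyz":[0,0,76],"rot":[0,0,0]},{"xyz":[0,0,76],"rot":[0,0,0]}]' - && python3 -m inch '[{"xyz":[0,0,0],"rot":[0,0,0]},{"xyz":[0,0,0],"rot":[0,0,0]},{"xyz":[0,0,0],"rot":[0,0,0]},{"xyz":[0,0,0],"rot":[0,0,0]},{"xyz":[0,0,0],"rot":[0,0,0]},{"xyz":[0,0,0],"rot":[0,0,0]},{"xyz":[0,0,0],"rot":[0,0,0]},{"xyz":[0,0,0],"rot":[0,0,0]}]' 255
```

```text
t: 6.47
ee_pos: [555.7, -317.3, 34.7]
orientation: [-2.074, -2.358, 0.0]
ft_force: [0.3, 0.4, 0.4]
width: 60.3
grasp_force: 0.0
t: 7.13
ee_pos: [556.1, -318.5, 35.3]
orientation: [2.075, 2.357, 0.0]
ft_force: [-0.9, 0.5, 6.0]
width: 21.9
grasp_force: 30.0
```

```bash
python3 -m inch '[{"xyz":[0,0,-20],"rot":[0,0,0]},{"xyz":[0,0,-50],"rot":[0,0,0]},{"xyz":[0,0,-85],"rot":[0,0,0]},{"xyz":[0,0,-85],"rot":[0,0,0]}]' -
python3 - <<'E'
from h import *
s=np.load("pics/scene0.npy");t=np.load("pics/top0.npy")
def f(im,b):
    q=im[b[2]:b[3],b[0]:b[1]].astype(int); m=(q[...,0]-q[...,2]>55); ys,xs=np.nonzero(m); return np.array([xs.mean()+b[0],ys.mean()+b[2]]),m.sum()
a,n=f(s,(215,236,196,216));b,k=f(t,(260,274,200,214));print(a,n,b,k);K,e=tri(a,b);print("pin",K.round(1),e,[plane("top",b,z).round(1) for z in(52,58)],[plane("scene",a,z).round(1) for z in(52,58)])
for P in([514,-82.4,46],): print(proj("top",P),proj("scene",P),proj("scene",[P[0],P[1],60]))
# card centre
q=t.astype(int);m=((q.min(2)>150)&(q[...,0]-q[...,2]>8)).astype(np.uint8);m[:,:235]=0;m[:,300:]=0;m[:175]=0;m[240:]=0
print("card",cents(m,200))
go([514,-82.4,120],np.radians(-8))
E
```

```text
t: 7.47
ee_pos: [558.6, -320.0, 125.3]
orientation: [2.071, 2.352, 0.002]
ft_force: [2.7, -1.1, -2.6]
width: 21.8
grasp_force: 30.0
[225.81818182 204.90909091] 11 [265.875 207.125] 8
pin [514.5 -81.4  54.1] 1.2659149062701696 [array([514.6, -82. ,  52. ]), array([513.8, -81.8,  58. ])] [array([512.3, -80.1,  52. ]), array([518.9, -81.9,  58. ])]
[265.95206499 207.64958689] [225.24086513 206.94101727] [225.20821433 203.37213781]
card [(array([264.9, 208.4]), 815)]
xyz [241.4 -14.2   4. ] rot [0.007 0.004 0.266] axes x,y [[-0.126, 0.992, -0.005], [0.992, 0.127, 0.007]] q [-0.54  0.56  1.65  0.    0.92 -0.67]
```

```bash
python3 -m inch '[{"xyz":[40,-2,0],"rot":[0,0,0.05]},{"xyz":[80,-4,0],"rot":[0,0,0.1]},{"xyz":[120,-7,0],"rot":[0,0,0.15]},{"xyz":[160,-10,0],"rot":[0,0,0.2]},{"xyz":[200,-12,0],"rot":[0,0,0.24]},{"xyz":[230,-14,0],"rot":[0,0,0.266]},{"xyz":[241,-14,0],"rot":[0,0,0.266]},{"xyz":[241,-14,0],"rot":[0,0,0.266]},{"xyz":[241,-14,0],"rot":[0,0,0.266]}]' -
python3 - <<'E'
from h import *
s=ctrl.get_image("scene");np.save("pics/s6.npy",s);t=ctrl.get_image("top")
cv2.imwrite("pics/c6.png",np.hstack([cv2.resize(im,None,fx=4,fy=4,interpolation=cv2.INTER_CUBIC) for im in(s[110:230,180:280],t[150:270,220:320])])[:,:,::-1])
go([514.3,-82,85],np.radians(-8));print(ctrl.get_obs())
E
```

```text
t: 8.22
ee_pos: [511.2, -80.8, 119.2]
orientation: [-2.368, -2.064, 0.001]
ft_force: [0.4, -0.5, -4.4]
width: 21.7
grasp_force: 30.0
xyz [ 0.3  2.6 34.4] rot [0. 0. 0.] axes x,y [[0.139, 0.99, -0.0], [0.99, -0.139, 0.0]] q [-0.18  0.42  1.94 -0.    0.79 -0.04]
{'t': 8.3167, 'qpos': array([-1.81594866e-01,  4.20072923e-01,  1.93547099e+00, -3.63643088e-04,
        7.85858166e-01, -4.20174723e-02]), 'qvel': array([-0.01267046, -0.00030815, -0.00293592,  0.00233937,  0.00263132,
        0.00435944]), 'joint_torque': array([ 7.61735514e-01, -4.87439883e+01, -2.07025445e+01,  7.49989226e-02,
        4.29877988e-02, -6.50803879e-03]), 'ee_pos': array([511.65694157, -81.93130776, 119.41029948]), 'orientation': array([ 2.37044125e+00,  2.06122984e+00, -1.29109891e-04]), 'ft_force': array([-0.2292904 ,  0.34085281, -3.61404013]), 'moment': array([-0.02257024, -0.05415678, -0.00735969]), 'grasp_force': 29.99865084886551, 'width': 21.73946369537656}
```

View pics/c6.png

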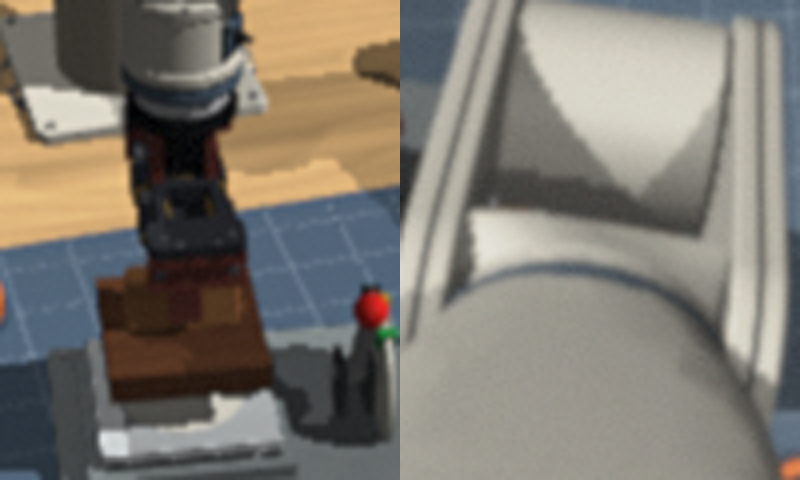

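The left half shows the platen held level above the bed, with its front bottom corners at (115,398) and (272,383). The top view is blocked by the arm. I'll check the in-hand offset along the handle from those corners.

```bash
python3 - <<'E'
from h import *
s=np.load("pics/s6.npy");i=s.astype(int)
m=((i[...,0]-i[...,2]>18)&(i[...,0]<190)).astype(np.uint8)
m[:181]=0;m[:,:200]=0;m[:,252:]=0;m[215:]=0
k,l,st,c=cv2.connectedComponentsWithStats(m);m=l==1+np.argmax(st[1:,4])
ys,xs=np.nonzero(m)
bl=np.argmax(ys*1.0-xs*1.5);br=np.argmax(ys*1.0+xs*1.5)
a=np.array([xs[bl]-.5,ys[bl]+.5]);b=np.array([xs[br]+.5,ys[br]+.5]);print(a,b)
u=np.radians(-8);xa=np.array([np.cos(u),np.sin(u)]);ya=np.array([-xa[1],xa[0]])
T=np.array([511.66,-81.9])
for p,q in((a,b),((208.75,209.5),(248,205.75))):
    A=plane("scene",p,84)[:2];B=plane("scene",q,84)[:2];M=(A+B)/2-T
    print(A.round(1),B.round(1),"len",np.linalg.norm(B-A).round(1),"along y",(M@ya).round(1),"x",(M@xa-57.5).round(1))
E
```

```text
[207.5 208.5] [247.5 205.5]
[ 549.  -143.3] [566.7 -30.3] len 114.5 along y 1.6 x -11.1
[ 554.1 -140.9] [568.1 -29.2] len 112.6 along y 3.8 x -8.1
```

```bash
python3 - <<'E'
from h import *
u=np.radians(-8);xa=np.array([np.cos(u),np.sin(u),0]);ya=np.array([-xa[1],xa[0],0])
T=np.array([511.66,-81.9,84.])
for z in(0,24):
  for a,b in((57.5,-57.5),(57.5,57.5),(-57.5,-57.5),(-57.5,57.5)):
    p=proj("scene",T+a*xa+b*ya+[0,0,z]);print(z,a,b,p.round(1),"crop",((p-[180,110])*4).round())
print("bed corners")
for a,b in((65,-65),(65,65),(-65,-65)):
    p=proj("scene",np.array([514.3,-82,46])+a*xa+b*ya);print(a,b,p.round(1),"crop",((p-[180,110])*4).round(), "c2", ((p-[90,155])*3.8).round())
E
```

```text
0 57.5 -57.5 [207.2 211.4] crop [109. 405.]
0 57.5 57.5 [247.6 207.9] crop [270. 392.]
0 -57.5 -57.5 [203.8 185.9] crop [ 95. 304.]
0 -57.5 57.5 [241.7 182.9] crop [247. 292.]
24 57.5 -57.5 [207.  204.9] crop [108. 380.]
24 57.5 57.5 [247.8 201.5] crop [271. 366.]
24 -57.5 -57.5 [203.5 179.6] crop [ 94. 278.]
24 -57.5 57.5 [241.9 176.6] crop [247. 267.]
bed corners
65 -65 [205.4 223.9] crop [102. 456.] c2 [439. 262.]
65 65 [250.5 219.9] crop [282. 439.] c2 [610. 246.]
-65 -65 [201.7 194.8] crop [ 87. 339.] c2 [424. 151.]
```

Predicted and seen corners agree to about 1–2 px, so the platen sits about 1.5 mm toward +y in the hand. I'll correct for that and lower it onto the pin.

```bash
python3 -m inch '[{"xyz":[-1.2,2.6,10],"rot":[0,0,0]},{"xyz":[-1.2,2.6,21],"rot":[0,0,0]},{"xyz":[-1.2,2.6,21],"rot":[0,0,0]},{"xyz":[-1.2,2.6,24],"rot":[0,0,0]},{"xyz":[-1.2,2.6,27],"rot":[0,0,0]},{"xyz":[-1.2,2.6,29],"rot":[0,0,0]},{"xyz":[-1.2,2.6,29],"rot":[0,0,0]}]' -
python3 -c "
from h import *
o=ctrl.get_obs();print(o['ee_pos'],o['ft_force'],o['moment'])"
```

```text
t: 8.9
ee_pos: [513.4, -82.5, 90.3]
orientation: [-2.37, -2.061, 0.001]
ft_force: [-0.5, -0.1, -2.9]
width: 22.2
grasp_force: 30.0
[513.44429226 -82.49702673  90.25092548] [-0.54430438 -0.05361154 -2.89996832] [-0.04129283 -0.02899432 -0.00301725]
```

The underside is about 5 mm below the pin tip with no contact force, so the pin is in the hole. I'll keep going.

```bash
python3 -m inch '[{"xyz":[0,0,2],"rot":[0,0,0]},{"xyz":[0,0,4],"rot":[0,0,0]},{"xyz":[0,0,6],"rot":[0,0,0]},{"xyz":[0,0,8],"rot":[0,0,0]},{"xyz":[0,0,8],"rot":[0,0,0]},{"xyz":[0,0,8],"rot":[0,0,0]}]' -
python3 -c "
from h import *
o=ctrl.get_obs();print(o['ee_pos'],o['ft_force'],o['moment'])"
```

```text
t: 9.4
ee_pos: [513.7, -82.4, 82.6]
orientation: [2.37, 2.062, 0.0]
ft_force: [-0.1, 0.7, -3.2]
width: 22.0
grasp_force: 30.0
[513.72346599 -82.44590272  82.62201738] [-0.10268346  0.65648477 -3.20435993] [ 0.00348158 -0.11268541 -0.03163161]
```

```bash
python3 -m inch '[{"xyz":[0,0,1],"rot":[0,0,0]},{"xyz":[0,0,2],"rot":[0,0,0]},{"xyz":[0,0,3],"rot":[0,0,0]},{"xyz":[0,0,4],"rot":[0,0,0]},{"xyz":[0,0,4],"rot":[0,0,0]},{"xyz":[0,0,4],"rot":[0,0,0]}]' - ; python3 -m inch '[{"xyz":[0,0,2],"rot":[0,0,0]},{"xyz":[0,0,4],"rot":[0,0,0]},{"xyz":[0,0,5],"rot":[0,0,0]},{"xyz":[0,0,5],"rot":[0,0,0]},{"xyz":[0,0,5],"rot":[0,0,0]}]' -
```

```text
t: 9.9
ee_pos: [513.8, -82.5, 78.9]
orientation: [2.37, 2.062, 0.0]
ft_force: [-2.1, -0.4, 3.9]
width: 21.7
grasp_force: 30.0
t: 10.32
ee_pos: [513.8, -82.6, 73.8]
orientation: [2.37, 2.062, 0.0]
ft_force: [-2.1, -1.9, 7.9]
width: 21.7
grasp_force: 30.0
```

```bash
python3 -m inch '[{"xyz":[0,0,1],"rot":[0,0,0]},{"xyz":[0,0,1.5],"rot":[0,0,0]},{"xyz":[0,0,1.5],"rot":[0,0,0]},{"xyz":[0,0,1.5],"rot":[0,0,0]}]' -; python3 -m inch '[{"xyz":[0,0,1],"rot":[0,0,0]},{"xyz":[0,0,1],"rot":[0,0,0]},{"xyz":[0,0,1],"rot":[0,0,0]}]' -
```

```text
t: 10.65
ee_pos: [513.9, -82.6, 73.3]
orientation: [2.37, 2.062, 0.0]
ft_force: [-5.2, -0.9, 18.2]
width: 21.9
grasp_force: 30.0
t: 10.9
ee_pos: [513.9, -82.6, 73.2]
orientation: [2.37, 2.062, 0.0]
ft_force: [-8.4, -0.1, 28.6]
width: 21.7
grasp_force: 30.0
```

The bed is on its stop: z stays at 73.2 while the force rises. I'll do a final visual check.

```bash
python3 - <<'E'
from h import *
s=ctrl.get_image("scene");print(ctrl.get_obs()["ft_force"],ctrl.get_obs()["ee_pos"])
cv2.imwrite("pics/c7.png",cv2.resize(s[120:250,170:310],None,fx=4.5,fy=4.5,interpolation=cv2.INTER_CUBIC)[:,:,::-1])
E
python3 lev.py|head -3
```

```text
[-7.94992506 -0.13047151 29.51681364] [513.8948607  -82.61440726  73.18641785]
[array([273.5, 186.2])] [array([213.6, 180.3])]
scene/plane [581.4  39.4 151.5] r 113.0644302320248 26.098741133794682
tri [570.   43.7 141.7] 0.4275350399905035 22.432285043449763
```

View pics/c7.png

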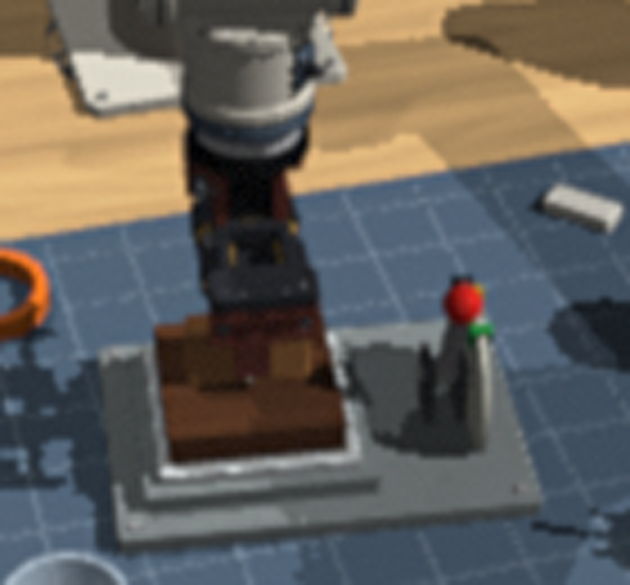

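The platen sits flat and square on the bed, with an even rim around (255,400). The lever is still beside the green mark at (465,302), and everything else is undisturbed. Handing in.

```bash
python3 -c "
from workcell import ctrl
print(ctrl.close_job())"
```

```text
the job is handed in; nothing more can be done
None
```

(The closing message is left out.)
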